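# Stand the fallen tape-roll stand back up at the blood-draw counter

## Task

Two tape-roll stands have fallen over on the counter. Stand the one with the yellow knob upright again where it lies: take it by the knob and tip it up about its foot, the foot staying on the counter and about where it is, and keep hold until it stands, then let go. Leave the purple-knobbed stand lying as it is and the lime-green tube holder standing in its place.

Things in the scene. Friction and masses are not known exactly. Their poses are not given: they have to be found in the camera images.
- yellow_stand: Fallen stand with YELLOW knob, loose, 0.33-0.55 kg, weight near the foot. Origin: centre of the foot's underside; z: along the stand to the knob. Along z (mm): steel foot disc, 84 diameter, 0-12; beige tape rolls, 70 diameter, 12-84; rod, 10 diameter, 84-170; ball knob at 185. Lies on the rims of foot and rolls, z nearly level, origin 43 mm above the counter. Upright: z up, origin on the counter.
- yellow_stand_knob (a point): Centre of the yellow ball knob, 32 mm in diameter, 185 mm from the stand's origin along its z; 25 mm above the counter while lying (knob towards the robot, up to 0.7 rad either side of -x), 185 mm when upright. Pinched by the ball, across the stand's length, the stand swivels freely between the fingers as the knob is raised.
- purple_stand: The other fallen stand, the same shape and size with a PURPLE ball knob, lying about 0.4 m to one side of the yellow one (either may be on the left). Same origin and axes. To be left lying.
- tube_holder: Lime-green tube holder, loose, standing on its flange between the two fallen stands: 62 mm tall, 36 mm across the flange, 28 mm above it. Origin: centre of its underside, z up. To be left standing.
Not all that is in view belongs to the job. What is shaped like the yellow_stand but red is not meant. There is more than one size of the tube_holder; the job needs the larger.

How it is judged:
On the way:
1. the yellow-knobbed stand is brought to within 15 degrees of upright while the fingers still hold it (angle between yellow_stand's own z axis and vertical below 0.26 rad and contact force between the fingers and yellow_stand above 0.3 N), for 0.1 s.
At the end, for the whole second after the job is handed in: The yellow-knobbed stand is upright on its foot (within 7 degrees), at rest and let go, its foot's underside centre within 120 mm of its start (tipping about the rim takes about 60); the purple stand still lies and the holder stands, each within 40 mm of its start (angle between yellow_stand's own z axis and vertical below 0.12 rad and height (world z) of yellow_stand below 0.008 m and distance of yellow_stand from where it was at the start of the episode below 0.12 m and linear speed of yellow_stand below 0.03 m/s and angular speed of yellow_stand below 0.3 rad/s and not (angle between purple_stand's own z axis and vertical below 1.3 rad) and distance of each of purple_stand, tube_holder from where it was at the start of the episode below 0.04 m and angle between tube_holder's own z axis and vertical below 0.2 rad); the robot touches nothing.
It fails at once if the yellow stand's foot is lifted clear of the counter (the centre of its underside over 75 mm high; lying it is at 43 mm) (height (world z) of yellow_stand above 0.075 m).
It fails at once if the purple-knobbed stand is moved by more than 40 mm (distance of purple_stand from where it was at the start of the episode above 0.04 m).
It fails at once if the lime tube holder is moved by more than 40 mm or knocked over (distance of tube_holder from where it was at the start of the episode above 0.04 m or angle between tube_holder's own z axis and vertical above 0.6 rad).
It also fails if it takes over 42 s, if anything falls off the work surface, if the arm or the gripper's body presses on something with over 40 N, if the wrist force passes 120 N, or if a joint passes its speed limit or range.

## Robot

A 7-joint arm with a two-finger parallel gripper is mounted at the origin on the work surface. World frame = base frame: x ahead of the robot, y to its left, z up, the work surface at z = 0. Lengths are in m, angles in rad, forces in N, time in s.
With the tool pointing down it reaches from about 0.425 to 0.925 m from the base axis. Payload 6.8 kg.
Tool frame: the origin (TCP) lies on the centre line of the jaws, within the pads' length; the fingertips stand 14 mm ahead of it and the grasp point (between the pads) lies 5 mm behind it (r.tips_ahead is the distance from the TCP to the fingertips, in m); z points along the fingers, y is the line along which they close (so a half turn about z gives the same grasp; the last joint's range is limited). The gripper opens to 85 mm and grips with 20 to 120 N. Pads are 22 mm wide; open, the fingers measure 114 mm over their backs; the gripper's body (76 mm by 85 mm) begins 54 mm behind the grasp point. The pads swing forward as they close: fully open they stand 13 mm farther back than shut.
Start: joints at [1.052, 0.477, 0.022, 1.555, -0.011, 1.109, -0.083], TCP at [0.27, -0.619, 0.245] pointing down, gripper open.
Joint ranges: [-2.96, 2.96], [-0.34, 2.1], [-1.41, 1.46], [0.24, 2.44], [-1.37, 4.51], [0.17, 1.92], [-2.96, 2.96]. Speed limits (rad/s): [2.39, 2.39, 3.14, 3.14, 3.14, 3.14, 3.14].

## Interface

Orientations are given as a rotation vector (axis times angle).
In Python, from bench import r, eyes gives the robot as it stands.
- The arm moves only by the tool step_arm, never from a script. Its argument "rows" is a list of rows, each a list of 6 numbers: the shift along the world's x, y, z in units of 60 cm (1.0 is 60 cm), then the turn, a rotation vector about the world's x, y, z in units of pi rad (1.0 is pi rad). In form: [[x, y, z, rx, ry, rz], ...]. A call has 1 to 5 rows; each row is the pose to reach, as a shift and turn from the pose commanded when the call began, turning the shorter way round; what a row does not reach only later rows make up. A row lasts 1/12 s, in which the tool goes at most 41.7 mm and 7.16 degrees, less where a joint would pass 70% of its speed; a pose out of reach is approached as far as the arm can. A call with a number of a shift or a turn outside -1 to 1 is refused whole. A call with a gripper value outside its range is refused whole. "jaw" is the closure, from 0 (fully open) to 1 (shut), set as the call begins (left out, the last holds). The fingers move at their own pace and stop on an object; "squeeze" is the grip in N (left out, the last holds). Time passes only in rows, so rows that repeat a pose let the fingers close. It gives the time, the measured TCP pose, the force, the opening and the grip force at its end, in the units of the state.
- r.get_obs(): the state, without advancing time (a new reading comes with each control period).
- eyes.grab_frame(name): name is "scene" or "top" or "wrist"; returns the picture (480x640x3 uint8, red, green, blue); there is no depth.
- eyes.camera_info(name): a dict with "mtx" (3x3 intrinsics, pixels), "extrinsics" (4x4, takes a point from camera to world coordinates); the wrist camera has in their place "tool_from_camera" (4x4, takes a point from camera to tool coordinates, whose origin is the TCP and whose axes are the flange's). Camera axes: x right, y down, z forward; pixel columns grow to the right and rows downward; lengths in m; the calibration is good to about 2 mm. The wrist camera is an equidistant fisheye: a pixel r from the principal point sees the ray r / f radians off the axis. A picture is of the moment at which its call begins: read the wrist's pose just before it. camera_info takes no time and is no camera call.
- r.hand_in(): hands the job in; it is judged then, once.
The state is a dict: "clock": time; "joints": joint angles; "qvel": joint speeds; "tau": joint torques, N m; "tcp_pos": TCP position; "orientation": TCP orientation; "contact_force": force on the tool from outside, world axes, zero at the start; "moment": the same for the moment, N m; "grip_width": finger opening in m; "gripper_force": force on a finger pad.
Only numpy, scipy, OpenCV 4.12 (cv2) and the standard library are available. Lean on these libraries where they do the work, as an engineer would, in place of code of your own. Each camera call takes 0.05 s, during which the arm holds its last target. There are 200 camera calls.

## Working session

There is one attempt and no reset: what is moved stays moved. The work goes in short steps, Python scripts to look and compute and a tool call to move; the robot and the scene stay as the last step left them, time stands still between calls to the robot, and variables do not carry over. Pictures are saved under pics/ and viewed, at most 10 in all, crops included, and the job is handed in when it is done.

Besides the shell and the picture viewer there is one more tool, called after ">>>" as name(argument=value, ...) on one line, values as JSON. step_arm: Moves the arm, as the interface text tells. Shifts and turns lie within -1 to 1; 1 stands for 60 cm of shift or pi rad of turn. Its arguments: {"type":"object","properties":{"rows":{"type":"array"},"jaw":{"type":"number"},"squeeze":{"type":"number"}},"required":["rows"]}

```bash
mkdir -p pics; python3 - <<'E'
from bench import r, eyes
import cv2
o=r.get_obs(); print(o['tcp_pos'],o['orientation'],o['clock'],r.tips_ahead)
for n in("scene","top"):
    cv2.imwrite(f"pics/{n}0.png",cv2.cvtColor(eyes.grab_frame(n),cv2.COLOR_RGB2BGR)); print(eyes.camera_info(n))
E
```

```text
[ 0.26931483 -0.61832787  0.24432425] [-3.07383400e+00 -6.40453124e-01  7.63665082e-04] 0.0 0.014
{'mtx': array([[587.54042085,   0.        , 313.55957965],
       [  0.        , 587.54042085, 238.63126192],
       [  0.        ,   0.        ,   1.        ]]), 'extrinsics': array([[-6.72804353e-01,  6.03652594e-01, -4.27712343e-01,
         9.75089963e-01],
       [ 7.39819844e-01,  5.49712401e-01, -3.87921222e-01,
         4.72395060e-01],
       [ 9.49127186e-04, -5.77425166e-01, -8.16443064e-01,
         9.96442804e-01],
       [ 0.00000000e+00,  0.00000000e+00,  0.00000000e+00,
         1.00000000e+00]])}
{'mtx': array([[586.4479827 ,   0.        , 321.53216236],
       [  0.        , 586.4479827 , 252.35041569],
       [  0.        ,   0.        ,   1.        ]]), 'extrinsics': array([[ 0.02456756, -0.98977417,  0.14051167,  0.34673995],
       [-0.99968226, -0.02511625, -0.00213264,  0.02714765],
       [ 0.00563996, -0.14041463, -0.99007673,  1.24913026],
       [ 0.        ,  0.        ,  0.        ,  1.        ]])}
```

View pics/scene0.png

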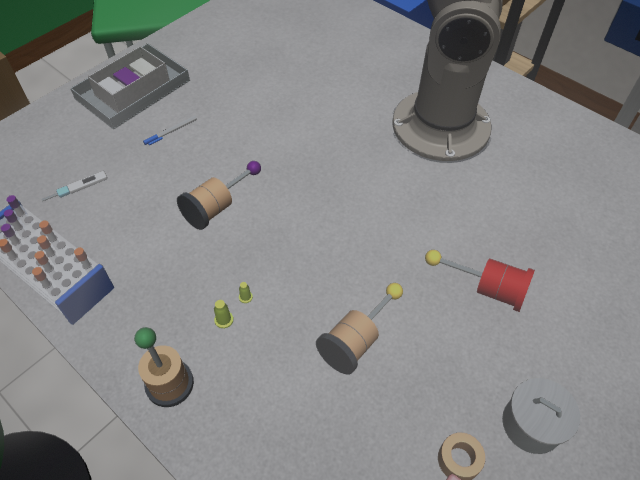

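View pics/top0.png

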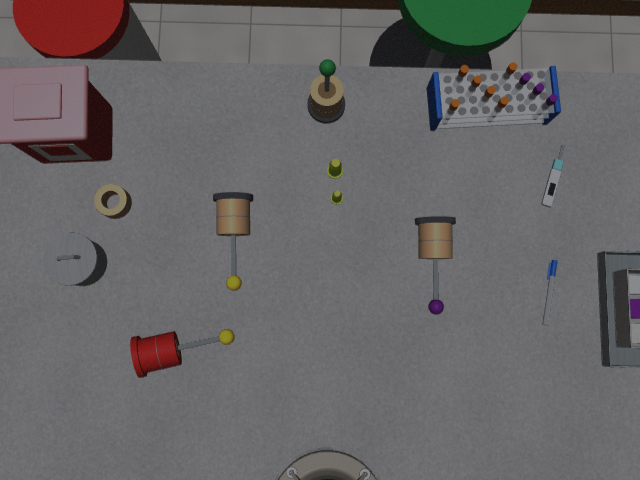

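The scene view shows the yellow knob at (395,291) with its foot near (338,353). In the top view the knob is at (234,283) and the foot at (233,196). Purple is at top (436,307), the larger lime holder at top (335,168), and the red decoy's knob at top (227,337).

```bash
cat > h.py <<'E'
import numpy as np, cv2
from bench import r, eyes
def P(n):
    c=eyes.camera_info(n); return c['mtx']@np.linalg.inv(c['extrinsics'])[:3]
def tri(a,b):
    X=cv2.triangulatePoints(P('scene'),P('top'),np.array(a,float).reshape(2,1),np.array(b,float).reshape(2,1)); return (X[:3]/X[3]).ravel()
def yel(n,img):
    h=cv2.cvtColor(img,cv2.COLOR_RGB2HSV); m=cv2.inRange(h,(24,130,80),(33,255,255))
    k,l,s,c=cv2.connectedComponentsWithStats(m); return [(s[i,4],c[i]) for i in range(1,k) if s[i,4]>60]
def ray(n,px,z):
    c=eyes.camera_info(n); T=c['extrinsics']; d=T[:3,:3]@np.linalg.inv(c['mtx'])@[*px,1]; o=T[:3,3]
    return o+d*(z-o[2])/d[2]
E
python3 - <<'E'
from h import *
from scipy.spatial.transform import Rotation as R
for n in('scene','top'): print(n,yel(n,cv2.cvtColor(cv2.imread(f'pics/{n}0.png'),cv2.COLOR_BGR2RGB)))
print('knob',tri((395,291),(234,283)),'rod/roll',tri((371,319),(233.5,236)))
print('foot top edge (z~.085)',ray('top',(214,196),.043),ray('top',(253,196),.043))
print('holder',ray('top',(335,175),0),'purple knob',ray('top',(436,307),.025))
o=r.get_obs();print(R.from_rotvec(o['orientation']).as_matrix())
E
```

```text
scene []
top [(np.int32(165), array([233.23636364, 282.34545455])), (np.int32(170), array([225.99411765, 336.25294118]))]
knob [0.45105311 0.20668703 0.02245932] rod/roll [0.54343877 0.21295915 0.04830237]
foot top edge (z~.085) [0.63187275 0.25364345 0.043     ] [0.63399864 0.17167852 0.043     ]
holder [ 0.69601295 -0.00085567  0.        ] purple knob [ 0.41157393 -0.21668569  0.025     ]
[[ 9.16810315e-01  3.99322301e-01 -7.39337154e-04]
 [ 3.99322970e-01 -9.16809229e-01  1.41523069e-03]
 [-1.12697949e-04 -1.59273241e-03 -9.99998725e-01]]
```

>>> step_arm(rows=[[0.42, 0.7, 0, 0, 0, -0.12], [0.42, 0.7, 0, 0, 0, -0.12], [0.42, 0.7, 0, 0, 0, -0.12], [0.42, 0.7, 0, 0, 0, -0.12], [0.42, 0.7, 0, 0, 0, -0.12]])

```text
clock: 0.52
tcp_pos: [0.3771, -0.4384, 0.245]
orientation: [-3.141, -0.052, 0.001]
contact_force: [0.5, -1.2, 0.3]
grip_width: 0.0854
gripper_force: 0.0
```

>>> step_arm(rows=[[0.2, 0.36, 0, 0, 0, 0], [0.2, 0.36, 0, 0, 0, 0], [0.2, 0.36, 0, 0, 0, 0], [0.2, 0.36, 0, 0, 0, 0], [0.2, 0.4, 0, 0, 0, 0]])

```text
clock: 0.93
tcp_pos: [0.4745, -0.2543, 0.2452]
orientation: [3.141, 0.053, 0.0]
contact_force: [0.2, -0.0, 0.6]
grip_width: 0.0855
gripper_force: 0.0
```

>>> step_arm(rows=[[0.0, 0.5, 0, 0, 0, 0], [0.0, 0.5, 0, 0, 0, 0], [0.0, 0.5, 0, 0, 0, 0], [0.0, 0.5, 0, 0, 0, 0], [0.0, 0.5, 0, 0, 0, 0]])

```text
clock: 1.35
tcp_pos: [0.4728, -0.0459, 0.2452]
orientation: [3.141, 0.053, -0.0]
contact_force: [0.1, 0.4, -0.1]
grip_width: 0.0858
gripper_force: 0.0
```

>>> step_arm(rows=[[-0.036, 0.42, 0, 0, 0, 0], [-0.036, 0.42, 0, 0, 0, 0], [-0.036, 0.42, 0, 0, 0, 0], [-0.036, 0.42, 0, 0, 0, 0], [-0.036, 0.42, 0, 0, 0, 0]])

```text
clock: 1.77
tcp_pos: [0.455, 0.1614, 0.2453]
orientation: [3.141, 0.053, 0.0]
contact_force: [0.3, 0.4, -0.1]
grip_width: 0.0856
gripper_force: 0.0
```

>>> step_arm(rows=[[-0.006, 0.075, -0.15, 0, 0, 0], [-0.006, 0.075, -0.15, 0, 0, 0], [-0.006, 0.075, -0.15, 0, 0, 0], [-0.006, 0.075, -0.15, 0, 0, 0], [-0.006, 0.075, -0.15, 0, 0, 0]])

```text
clock: 2.18
tcp_pos: [0.4515, 0.2045, 0.1547]
orientation: [3.14, 0.055, -0.004]
contact_force: [-0.2, -1.4, 0.1]
grip_width: 0.0853
gripper_force: 0.0
```

```bash
python3 - <<'E'
from h import *
o=r.get_obs(); print(o['tcp_pos'],o['orientation'],o['clock'],eyes.camera_info('wrist'))
cv2.imwrite("pics/w1.png",cv2.cvtColor(eyes.grab_frame('wrist'),cv2.COLOR_RGB2BGR))
E
```

```text
[0.45152221 0.20452734 0.15474586] [ 3.1401133   0.05472592 -0.00350645] 2.1833 {'mtx': array([[371.64829954,   0.        , 309.4813976 ],
       [  0.        , 371.64829954, 244.20063257],
       [  0.        ,   0.        ,   1.        ]]), 'tool_from_camera': array([[-8.87721177e-04, -9.63758831e-01, -2.66773551e-01,
         6.64631707e-02],
       [ 9.99999606e-01, -8.48674117e-04, -2.61658818e-04,
        -1.88704552e-05],
       [ 2.57721887e-05, -2.66773678e-01,  9.63759204e-01,
        -1.28078360e-01],
       [ 0.00000000e+00,  0.00000000e+00,  0.00000000e+00,
         1.00000000e+00]])}
```

View pics/w1.png

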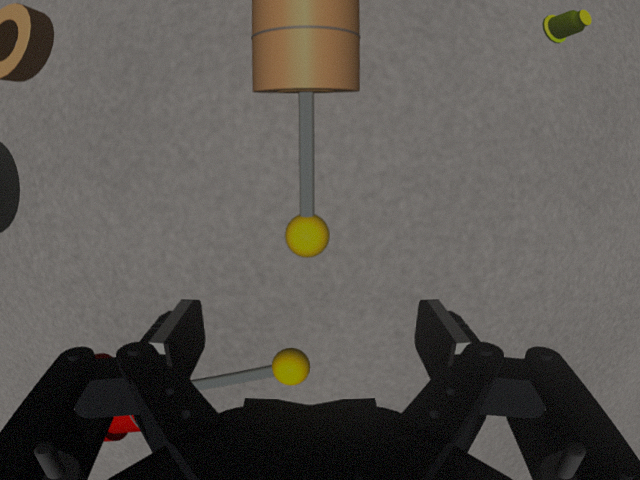

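The wrist view shows the yellow knob at (307,235). Its rod runs straight up the image to the rolls, so the jaws are aligned, and the red stand's knob is off at (291,367).

```bash
python3 - <<'E'
from h import *
from scipy.spatial.transform import Rotation as R
c=eyes.camera_info('wrist');K=c['mtx'];T=c['tool_from_camera'];o=r.get_obs();Q=R.from_rotvec(o['orientation']).as_matrix()
def w(px,z):
    u=(np.array(px,float)-K[:2,2])/K[0,0];t=np.hypot(*u);d=np.r_[u/t*np.sin(t),np.cos(t)]
    d=Q@T[:3,:3]@d;p=np.array(o['tcp_pos'])+Q@T[:3,3];return p+d*(z-p[2])/d[2]
print(w((307,235),.025),w((307,235),.0225),'rod near rolls',w((306.5,95),.034))
# knob path: e=elevation of axis
e0=np.arctan2(-7,72);k0=None
for e in [e0]+list(np.radians([0,10,20,30,40,50,60,70,80,85,90])):
    z0=12 if e<0 else 0; a=185-z0
    x=-a*np.cos(e)+42*np.sin(e); z=a*np.sin(e)+42*np.cos(e)
    if e<0:x-=12
    if k0 is None:k0=(x,z)
    print(round(np.degrees(e)),'dx,dz units',round((x-k0[0])/600,3),round((z-k0[1])/600,3),'h',round(z))
E
```

```text
[0.45418863 0.2061432  0.025     ] [0.45356307 0.20613952 0.0225    ] rod near rolls [0.55199445 0.20950564 0.034     ]
-6 dx,dz units 0.0 0.0 h 25
0 dx,dz units 0.005 0.028 h 42
10 dx,dz units 0.022 0.081 h 73
20 dx,dz units 0.048 0.129 h 103
30 dx,dz units 0.082 0.173 h 129
40 dx,dz units 0.123 0.21 h 151
50 dx,dz units 0.169 0.239 h 169
60 dx,dz units 0.22 0.26 h 181
70 dx,dz units 0.274 0.272 h 188
80 dx,dz units 0.329 0.274 h 189
85 dx,dz units 0.357 0.271 h 188
90 dx,dz units 0.384 0.267 h 185
```

>>> step_arm(rows=[[0.003, 0.003, -0.06, 0, 0, 0], [0.003, 0.003, -0.12, 0, 0, 0], [0.003, 0.003, -0.17, 0, 0, 0], [0.003, 0.003, -0.205, 0, 0, 0], [0.003, 0.003, -0.223, 0, 0, 0]])

```text
clock: 2.65
tcp_pos: [0.4545, 0.205, 0.0207]
orientation: [3.14, 0.05, -0.0]
contact_force: [1.4, 0.4, -0.6]
grip_width: 0.0852
gripper_force: 0.0
```

>>> step_arm(rows=[[0, 0, 0, 0, 0, 0], [0, 0, 0, 0, 0, 0], [0, 0, 0, 0, 0, 0], [0, 0, 0, 0, 0, 0], [0, 0, 0, 0, 0, 0]], jaw=1, squeeze=30)

```text
clock: 3.07
tcp_pos: [0.455, 0.2069, 0.0229]
orientation: [-3.14, -0.053, -0.004]
contact_force: [0.2, -0.0, 0.2]
grip_width: 0.0305
gripper_force: 29.5
```

>>> step_arm(rows=[[0, 0, 0, 0, 0, 0], [0, 0, 0, 0, 0, 0], [0, 0, 0, 0, 0, 0], [0, 0, 0, 0, 0, 0], [0, 0, 0, 0, 0, 0]])

```text
clock: 3.48
tcp_pos: [0.4546, 0.2068, 0.0218]
orientation: [-3.141, -0.053, -0.002]
contact_force: [2.2, 0.2, 1.0]
grip_width: 0.0298
gripper_force: 29.5
```

>>> step_arm(rows=[[0.002, 0, 0.014, 0, 0, 0], [0.005, 0, 0.028, 0, 0, 0], [0.012, 0, 0.055, 0, 0, 0], [0.022, 0.001, 0.081, 0, 0, 0], [0.034, 0.001, 0.105, 0, 0, 0]])

```text
clock: 3.9
tcp_pos: [0.4731, 0.2067, 0.0855]
orientation: [3.14, 0.054, -0.004]
contact_force: [0.7, 0.6, -1.6]
grip_width: 0.0299
gripper_force: 29.8
```

>>> step_arm(rows=[[0.014, 0, 0.024, 0, 0, 0], [0.031, 0.001, 0.046, 0, 0, 0], [0.048, 0.001, 0.068, 0, 0, 0], [0.068, 0.002, 0.087, 0, 0, 0], [0.089, 0.003, 0.105, 0, 0, 0]])

```text
clock: 4.32
tcp_pos: [0.5272, 0.2085, 0.1486]
orientation: [3.14, 0.053, -0.003]
contact_force: [0.1, -0.3, -2.1]
grip_width: 0.0299
gripper_force: 29.8
```

```bash
python3 - <<'E'
from h import *
a=eyes.grab_frame('scene')[200:420,250:500]
print(r.get_obs()['contact_force'])
cv2.imwrite("pics/s2.png",cv2.cvtColor(cv2.resize(a,None,fx=2.4,fy=2.4),cv2.COLOR_RGB2BGR))
E
```

```text
[0.41940338 0.1744646  5.78029191]
```

View pics/s2.png

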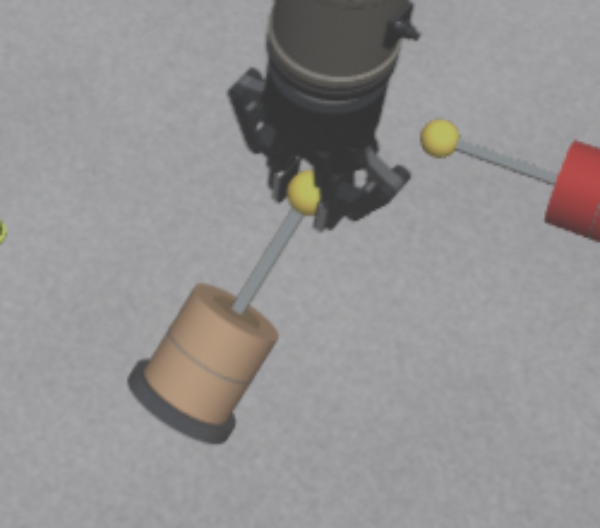

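The stand is tipping up about its foot as planned, with the knob held between the fingers at crop (308,190).

>>> step_arm(rows=[[0.023, 0.001, 0.015, 0, 0, 0], [0.046, 0.002, 0.029, 0, 0, 0], [0.071, 0.002, 0.04, 0, 0, 0], [0.097, 0.003, 0.05, 0, 0, 0], [0.124, 0.004, 0.057, 0, 0, 0]])

```text
clock: 4.78
tcp_pos: [0.6016, 0.2112, 0.1822]
orientation: [3.141, 0.054, -0.003]
contact_force: [0.3, 1.4, -2.3]
grip_width: 0.03
gripper_force: 30.6
```

>>> step_arm(rows=[[0.014, 0, 0.003, 0, 0, 0], [0.027, 0.001, 0.005, 0, 0, 0], [0.054, 0.002, 0.007, 0, 0, 0], [0.082, 0.003, 0.007, 0, 0, 0], [0.096, 0.003, 0.006, 0, 0, 0]])

```text
clock: 5.2
tcp_pos: [0.6606, 0.2131, 0.1853]
orientation: [-3.141, -0.053, -0.0]
contact_force: [1.1, -0.3, 2.1]
grip_width: 0.0301
gripper_force: 31.3
```

```bash
python3 - <<'E'
from h import *
a=eyes.grab_frame('scene')[200:420,250:500]
print(r.get_obs()['contact_force'])
cv2.imwrite("pics/s3.png",cv2.cvtColor(cv2.resize(a,None,fx=2.4,fy=2.4),cv2.COLOR_RGB2BGR))
E
```

```text
[ 1.94778329 -0.60482443  3.28683642]
```

View pics/s3.png

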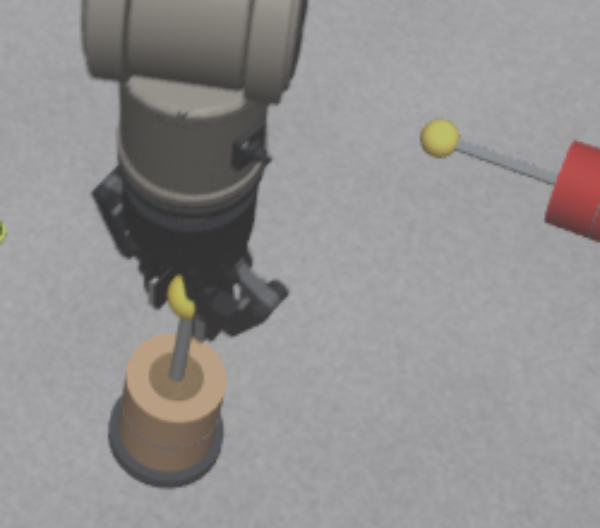

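Nearly upright now, with the rod leaning only a few degrees, so I'll do the last bit slowly.

>>> step_arm(rows=[[0.01, 0, -0.001, 0, 0, 0], [0.02, 0.001, -0.002, 0, 0, 0], [0.03, 0.001, -0.004, 0, 0, 0], [0.036, 0.001, -0.006, 0, 0, 0], [0.041, 0.001, -0.007, 0, 0, 0]])

```text
clock: 5.67
tcp_pos: [0.6848, 0.214, 0.1813]
orientation: [-3.141, -0.053, -0.001]
contact_force: [0.4, 1.2, 3.7]
grip_width: 0.0299
gripper_force: 31.6
```

>>> step_arm(rows=[[0, 0, 0, 0, 0, 0], [0, 0, 0, 0, 0, 0], [0, 0, 0, 0, 0, 0], [0, 0, 0, 0, 0, 0], [0, 0, 0, 0, 0, 0]])

```text
clock: 6.08
tcp_pos: [0.6843, 0.214, 0.1814]
orientation: [-3.141, -0.053, -0.001]
contact_force: [1.0, 0.6, 4.2]
grip_width: 0.03
gripper_force: 31.6
```

```bash
python3 - <<'E'
from h import *
ims=[cv2.resize(eyes.grab_frame('scene')[280:420,260:400],(400,400)),cv2.resize(eyes.grab_frame('top')[120:260,160:300],(400,400))]
print(r.get_obs()['contact_force'])
cv2.imwrite("pics/s4.png",cv2.cvtColor(np.hstack(ims),cv2.COLOR_RGB2BGR))
E
```

```text
[0.40906946 0.51575103 4.51587815]
```

View pics/s4.png

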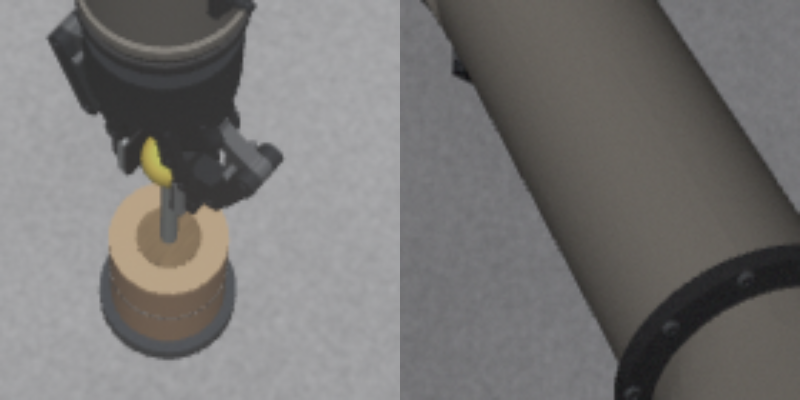

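The stand is upright, with its rod vertical in the view. I'll open the jaws and rise.

>>> step_arm(rows=[[0, 0, 0, 0, 0, 0], [0, 0, 0, 0, 0, 0], [0, 0, 0, 0, 0, 0], [0, 0, 0, 0, 0, 0], [0, 0, 0, 0, 0, 0]], jaw=0)

```text
clock: 6.6
tcp_pos: [0.6841, 0.2134, 0.1806]
orientation: [3.141, 0.053, -0.001]
contact_force: [0.5, 0.2, -0.1]
grip_width: 0.0853
gripper_force: 0.0
```

>>> step_arm(rows=[[0, 0, 0.01, 0, 0, 0], [0, 0, 0.03, 0, 0, 0], [0, 0, 0.06, 0, 0, 0], [0, 0, 0.1, 0, 0, 0], [0, 0, 0.15, 0, 0, 0]])

```text
clock: 7.02
tcp_pos: [0.6836, 0.2134, 0.2717]
orientation: [3.14, 0.053, -0.003]
contact_force: [-0.4, -0.4, -0.0]
grip_width: 0.0857
gripper_force: 0.0
```

>>> step_arm(rows=[[-0.06, 0, 0, 0, 0, 0], [-0.12, 0, 0, 0, 0, 0], [-0.18, 0, 0, 0, 0, 0], [-0.24, 0, 0, 0, 0, 0], [-0.28, 0, 0, 0, 0, 0]])

```text
clock: 7.43
tcp_pos: [0.5133, 0.2142, 0.2725]
orientation: [-3.141, -0.056, -0.001]
contact_force: [0.6, 0.2, -0.1]
grip_width: 0.0853
gripper_force: 0.0
```

>>> step_arm(rows=[[0, 0, 0, 0, 0, 0], [0, 0, 0, 0, 0, 0], [0, 0, 0, 0, 0, 0], [0, 0, 0, 0, 0, 0], [0, 0, 0, 0, 0, 0]])

```text
clock: 7.85
tcp_pos: [0.5175, 0.2135, 0.2712]
orientation: [-3.141, -0.051, -0.0]
contact_force: [0.2, -0.6, -0.1]
grip_width: 0.0852
gripper_force: 0.0
```

```bash
python3 - <<'E'
from h import *
ims=[cv2.resize(eyes.grab_frame(n),(400,300)) for n in('scene','top')]
cv2.imwrite("pics/s5.png",cv2.cvtColor(np.hstack(ims),cv2.COLOR_RGB2BGR))
E
```

```text
(no output)
```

View pics/s5.png

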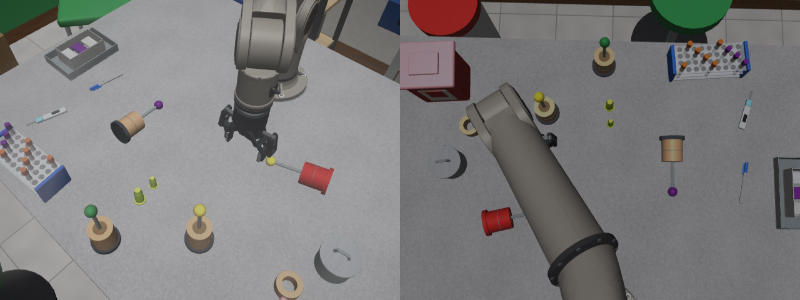

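The yellow stand is standing at scene (199,232). The purple stand and the lime holders are unmoved, and the arm is clear.

```bash
python3 -c "
from bench import r
print(r.hand_in())"
```

```text
the job is handed in; nothing more can be done
None
```

The yellow-knobbed stand is upright on its foot and released, the purple stand and lime tube holder look unmoved in the last pictures, and the job is handed in at about 8 s on the robot's clock (no verdict was returned).

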